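Close up the loaded stone shaker and start its timer

ROBOT

A 6-joint arm with a two-finger parallel gripper is mounted at the origin on the work surface. World frame = base frame: x ahead of the robot, y to its left, z up, the work surface at z = 0. Lengths are in mm, angles in rad, forces in N, time in s.
With the tool pointing down it reaches from about 375 to 900 mm from the base axis. Payload 3.1 kg.
Tool frame: the origin (TCP) lies between the finger pads; the fingertips stand 14 mm ahead of it and the grasp point (between the pads) lies 5 mm behind it (tcp_to_tips is the distance from the TCP to the fingertips, in mm); z points along the fingers, y is the direction in which the jaws open and shut (so a half turn about z gives the same grasp; the last joint's range is limited). The gripper opens to 87 mm and grips with 3 to 60 N. Pads are 19 mm wide; open, the fingers measure 117 mm over their backs; the gripper's body (75 mm by 190 mm) begins 51 mm behind the grasp point.
Start: joints at [-1.327, 0.527, 1.433, -0, 1.181, -0.178], TCP at [255.896, -570.187, 202.348] pointing down, gripper open.
Joint ranges: [-3.08, 3.08], [-0.75, 2.2], [0.22, 2.44], [-1.43, 4.57], [0, 2.65], [-2.85, 2.85]. Speed limits (rad/s): [2.79, 2.79, 3.14, 3.14, 3.14, 3.14].

INTERFACE

Orientations are given as a unit quaternion [x, y, z, w].
In Python, from station import observe, camera, get_calibration, job_done, silhouettes, tcp_to_tips gives the robot as it stands. The module is installed in compiled form; this text tells all that it offers.
- The arm moves only by the tool apply_moves, never from a script. Its argument "commands" is a list of rows, each an object of numbers: "tx", "ty", "tz": the shift along the world's x, y, z in mm; "turn": the turn about the world's z in rad; "hand": the finger opening in mm, from 0 to 87. In form: [{"tx": .., "ty": .., "tz": .., "turn": .., "hand": ..}, ...]. A call has 1 to 5 rows; each row is the pose to reach, as a shift and turn from the pose commanded when the call began; what a row does not reach only later rows make up. A row lasts 1/8 s, in which the tool goes at most 62.5 mm and 10.7 degrees, less where a joint would pass 70% of its speed; a pose out of reach is approached as far as the arm can. A call with a gripper value outside its range is refused whole. The fingers move at their own pace and stop on an object; the grip force is fixed at half the most. Time passes only in rows, so rows that repeat a pose let the fingers close. It gives the time, the measured TCP pose, the force and the opening at its end, in the units of the state.
- observe(): the state, without advancing time (a new reading comes with each control period).
- camera(name): name is "scene" or "top" or "wrist"; returns (picture, depth): 480x640x3 uint8, red, green, blue; 480x640 float32, mm along the optical axis (not along the pixel's ray), 0 where there is no reading.
- get_calibration(name): a dict with "fx", "fy", "cx", "cy" (pixels), "dist" ([k1, k2, p1, p2, k3] as OpenCV has them; the pictures are not rectified), "R" (3x3) and "t" (3): a world point X has camera coordinates R X + t. Camera axes: x right, y down, z forward; pixel columns grow to the right and rows downward; lengths in mm; the calibration is good to about 2 mm. A picture is of the moment at which its call begins: read the wrist's pose just before it. get_calibration takes no time and is no camera call; for the wrist camera it gives the pose at the moment of the call.
- job_done(): hands the job in, once; it reports no verdict.
Trained networks look in the newest picture that a camera, given by its name, has taken for a name from the list of things; names that differ only in an ending like _2 or _b are one class to them, and where a whole thing is asked for, a point or a joint stands for the part that bears it (a point fixed in the world has none). Each returns a list of dicts, best first, with "p" (0 to 1); they miss things now and then, are a little off and sometimes report something else, mostly with a low value. They report only what shows in the picture. A call takes as long as a camera call.
- silhouettes(label, camera): "region" (480x640 bool, what is visible of it) and "box" ([left, top, right, bottom] in pixels, round what is visible of it).
The state is a dict: "clock": time; "qpos": joint angles; "dq": joint speeds; "joint_torque": joint torques, N m; "tool_pos": TCP position; "orientation": TCP orientation; "ft_force": force on the tool from outside, world axes, zero at the start; "ft_torque": the same for the moment, N m; "grip_width": finger opening in mm.
Only numpy, scipy, OpenCV 4.12 (cv2) and the standard library are available. Lean on these libraries where they do the work, as an engineer would, in place of code of your own. Each camera call takes 0.05 s, during which the arm holds its last target. There are 200 camera calls.

TASK

The pan of the stone-sizing shaker is loaded: put on the lid that fits it, setting it down into the pan without dropping it until its edge lies flat on the rim all round. Then swing the wire clamp frame over and down until its feet rest on the lid, and last push the timer lever round to its stop and let it spring back. Leave the other lid and the other loose things on the bench where they are.

Things in the scene. Friction and masses are not known exactly. Their poses are not given: they have to be found in the camera images.
- shaker: grey bench machine, fixed. Origin on the bench under its pan's middle; y along the pan's length, z up, x away from the robot. Base 60 mm high, x -85 to 115, y -115 to 185 mm. Black timer housing at the pan's +y end (y 117 to 173 mm, x +-43 mm), top 100 mm over the bench. Two clamp posts behind the pan at x 100, y +-57 mm, 121 mm tall
- pan_mouth (a point): centre of the opening of the shaker's steel pan, at rim height, 105 mm over the bench; axes as the shaker. Pan 124 (x) x 194 (y) mm outside, 112 x 182 mm inside; its stones lie 14 mm or more below the rim
- lid: long aluminium lid, about 0.35 kg, loose. Origin under its centre; y along its length, z up. Heights over the origin: plug tapering from 94 x 164 mm at 0 to 106 x 176 mm at 8 mm, straight to 10 mm (3 mm play each side in the pan); flange 130 x 200 mm, 10 to 15 mm; wooden handle bar along y, 14 mm wide, 80 mm long, 36 to 50 mm. Fits either way round. Seated, its origin is 10 mm below pan_mouth
- clamp_bar (a point): middle of the clamp frame's round cross bar, 14 mm thick, along the shaker's y, 74 mm clear between its side rails. Down on the lid it lies at shaker x +47, y 0, 148 mm over the bench, 38 mm above the lid's top, 47 mm behind the handle's middle
- clamp_hinge (a point): middle of the clamp's hinge axis, along the shaker's y at shaker x +100, 118 mm over the bench. The bar turns about it at 61 mm radius: with the clamp down it is 53 mm in front of and 30 mm above the hinge
- clamp (a joint): clamp angle, rad: 0 = its two rubber feet down on the seated lid, 1.4 to 1.85 = open at the start, standing up behind the pan (limit 2.0). It falls as the bar goes over towards the robot and down. Stays where left (hinge friction 0.2 N m, some 4 N at the bar); without the lid it can go to -0.03
- lever_knob (a point): on the axis of the timer lever's upright black knob, 2 mm below the knob's top: knob 18 mm across, 42 mm tall, top 149 mm over the bench; the lever arm below it is a 10 mm bar, top 115 mm over the bench. The knob turns at 70 mm radius about lever_pivot
- lever_pivot (a point): on the lever's upright pivot axis, at shaker x -15, y +145 mm, 105 mm over the bench; the lever points from it towards the robot
- lever (a joint): timer lever angle in rad: 0 = at rest, knob towards the shaker's +y; pushed towards the pan (shaker's -y, counter-clockwise from above) it grows to the stop at 0.9; a spring returns it to 0 when let go (about 1.3 N at the knob at rest, 3.6 N at the stop)
- square_lid: square lid, 130 x 130 mm, same build and handle as the long lid; does not fit the pan, leave it alone; origin under its centre
- jar_a: glass jar of purple stones with brass cap, 84 mm across, 121 mm tall; origin under its centre; leave alone
- jar_b: glass jar of turquoise stones with brass cap, 84 mm across, 121 mm tall; origin under its centre; leave alone
- hammer: hammer lying near the robot, 240 mm long; leave alone
- brush: bench brush lying near the robot, 180 mm long; leave alone
- tin: round steel tin, 58 mm across, 30 mm tall; leave alone
- stone_tray: open white tray 100 x 140 x 30 mm; leave alone
- steel_block: steel bench block 60 x 60 x 30 mm; leave alone

How it is judged:
By the outcome, as a careful person would: the job done as asked, in the order asked, and still so for the second after the job is handed in, with the robot touching nothing.
It also fails if it takes over 69 s, if anything falls off the work surface, if the arm or the gripper's body presses on something with over 40 N, if the wrist force passes 120 N, or if a joint passes its speed limit or range.

## Working session

There is one attempt and no reset: what is moved stays moved. The work goes in short steps, Python scripts to look and compute and a tool call to move; the robot and the scene stay as the last step left them, time stands still between calls to the robot, and variables do not carry over. Pictures are saved under pics/ and viewed, about 8 in all and at most 12, crops included, and the job is handed in when it is done.

Besides the shell and the picture viewer there is one more tool, called after ">>>" as name(argument=value, ...) on one line, values as JSON. apply_moves: Moves the arm, as the interface text tells. Its arguments: {"type":"object","properties":{"commands":{"type":"array","items":{"type":"object","properties":{"tx":{"type":"number"},"ty":{"type":"number"},"tz":{"type":"number"},"turn":{"type":"number"},"hand":{"type":"number"}}}}},"required":["commands"]}

```bash
mkdir -p pics
cat > h.py <<'E'
import numpy as np, cv2, json
from station import observe, camera, get_calibration, job_done, silhouettes, tcp_to_tips
def cloud(name, depth, cal=None):
    c=cal or get_calibration(name)
    K=np.array([[c['fx'],0,c['cx']],[0,c['fy'],c['cy']],[0,0,1]])
    v,u=np.mgrid[0:480,0:640]
    p=cv2.undistortPoints(np.stack([u.ravel(),v.ravel()],1).astype(np.float64).reshape(-1,1,2),K,np.array(c['dist'],float)).reshape(-1,2)
    d=depth.reshape(-1,1)
    X=np.hstack([p*d,d])
    W=(X-np.array(c['t']))@np.array(c['R'])
    W[d[:,0]<=0]=np.nan
    return W.reshape(480,640,3)
def rect(W,m,zlo,zhi):
    P=W[m]; P=P[np.isfinite(P[:,0])]; P=P[(P[:,2]>zlo)&(P[:,2]<zhi)]
    if len(P)<10: return None
    r=cv2.minAreaRect(P[:,:2].astype(np.float32)); return len(P),np.round(r[0],1),np.round(r[1],1),round(r[2],1),np.round(np.median(P[:,2]),1)
E
python3 - <<'E'
from h import *
for n in('scene','top'):
    im,d=camera(n); cv2.imwrite(f'pics/{n}0.png',im[:,:,::-1]); W=cloud(n,d); np.save(f'{n}W.npy',W)
    c=get_calibration(n); print(n,np.round(-np.array(c['R']).T@c['t']))
    for l in('shaker','lid','square_lid','clamp_bar','lever_knob','jar_a','hammer','brush','tin','stone_tray','steel_block'):
        for s in silhouettes(l,n)[:2]:
            m=s['region'];P=W[m];P=P[np.isfinite(P[:,0])]
            print(l,round(s['p'],2),[int(b) for b in s['box']],np.round(np.median(P,0)) if len(P) else None, rect(W,m,5,400))
print(observe())
E
```

```text
scene [1046. -490.  875.]
shaker 0.73 [249, 177, 414, 338] [594. -44.  79.] (12633, array([560. ,  24.4]), array([245.5, 394.4]), 4.0, np.float64(78.9))
lid 0.74 [376, 152, 460, 208] [493. 366.  14.] (2445, array([482.6, 374.3]), array([136.4, 203.3]), 81.5, np.float64(14.4))
square_lid 0.71 [154, 295, 236, 368] [ 497. -326.   15.] (3516, array([ 491.9, -321.4]), array([129.9, 132. ]), 76.8, np.float64(14.9))
square_lid 0.46 [249, 178, 416, 339] [594. -44.  79.] (12613, array([577.5, -12.7]), array([300.7, 217. ]), 87.6, np.float64(78.9))
clamp_bar 0.91 [323, 245, 379, 294] [668. -69. 171.] (691, array([649.9, -36.1]), array([151.2,  70.1]), 87.7, np.float64(171.3))
clamp_bar 0.46 [248, 177, 415, 339] [595. -44.  79.] (12591, array([578.4, -11.5]), array([302.6, 215.9]), 87.3, np.float64(78.9))
lever_knob 0.56 [353, 178, 370, 219] [508. 119. 115.] (307, array([486.2, 142.1]), array([ 33.3, 172.7]), 51.4, np.float64(115.4))
jar_a 0.8 [234, 371, 286, 446] [ 746. -335.  119.] (3038, array([ 732.2, -328.6]), array([81.1, 80.5]), 3.7, np.float64(119.0))
hammer 0.71 [289, 145, 357, 199] [2
[... 2949 characters left out ...]
 array([-1.32748846e+00,  5.27505657e-01,  1.43272095e+00, -2.82800666e-05,
        1.18137518e+00, -1.78503236e-01]), 'dq': array([ 1.38013617e-03,  1.33334452e-03,  2.21793400e-03, -2.44948289e-04,
        1.10745652e-03, -9.49821362e-05]), 'joint_torque': array([ 4.39846808e-04, -4.40021396e+01, -1.76984972e+01,  6.35208213e-02,
        5.05256269e-02, -2.22450581e-06]), 'tool_pos': array([ 255.8935246 , -570.182046  ,  202.33823396]), 'orientation': array([ 9.77840619e-01,  2.09350721e-01, -1.32223827e-05, -4.13969130e-06]), 'ft_force': array([ 0.44809393, -0.27254111, -0.31159181]), 'ft_torque': array([-1.28595752e-05, -2.89991676e-02, -1.69059158e-02]), 'grip_width': 87.37900788058661}
```

Run:
```python
from h import *
W=np.load('topW.npy'); S=np.load('sceneW.npy')
def reg(W,x0,x1,y0,y1): return (W[...,0]>x0)&(W[...,0]<x1)&(W[...,1]>y0)&(W[...,1]<y1)
for n,w in(('top',W),('scene',S)):
    print(n)
    print('lid flange',rect(w,reg(w,350,620,250,500),10,22)); print('lid handle',rect(w,reg(w,400,560,280,460),42,58))
    print('rim',rect(w,reg(w,420,690,-150,100),101,109)); print('base',rect(w,reg(w,420,720,-170,200),56,64))
    print('timer',rect(w,reg(w,420,720,60,200),97,103)); print('knob',rect(w,reg(w,400,600,60,220),140,155)); print('arm',rect(w,reg(w,400,600,60,220),110,120))
    print('clamp',rect(w,reg(w,500,800,-150,100),125,260)); print('clamphigh',rect(w,reg(w,500,800,-150,100),165,200))
a=cv2.imread('pics/top0.png')[100:400,100:500]; cv2.imwrite('pics/a.png',cv2.resize(a,(800,600),interpolation=cv2.INTER_CUBIC))
a=cv2.imread('pics/scene0.png')[130:400,180:500]; cv2.imwrite('pics/b.png',cv2.resize(a,(711,600),interpolation=cv2.INTER_CUBIC))
```

```text
top
lid flange (3849, array([485.6, 389.8]), array([211.5, 264.6]), 89.6, np.float64(15.2))
lid handle (208, array([481.5, 373.5]), array([16.8, 78.9]), 80.8, np.float64(49.2))
rim (810, array([568.8, -22.2]), array([245.9, 153.4]), 87.2, np.float64(104.5))
base (3832, array([567.8, -12.8]), array([299.9, 203.4]), 87.2, np.float64(59.9))
timer (515, array([560. ,  97.7]), array([56.2, 84.8]), 86.9, np.float64(100.0))
knob (54, array([483. , 132.3]), array([15.2, 17. ]), 1.1, np.float64(148.9))
arm (199, array([519. , 113.2]), array([24.9, 86.8]), 60.8, np.float64(114.4))
clamp (493, array([662.2, -51.8]), array([122.9,  45.1]), 87.9, np.float64(175.2))
clamphigh (414, array([662.2, -51.7]), array([95.3, 45.1]), 88.0, np.float64(176.9))
scene
lid flange (2230, array([482. , 373.4]), array([136.5, 205.4]), 82.3, np.float64(14.2))
lid handle (147, array([481.9, 371. ]), array([18.9, 79.9]), 82.2, np.float64(48.1))
rim (1087, array([578. , -22.5]), array([243.7, 175.4]), 87.6, np.float64(104.5))
base (3302, array([570.7, -12. ]), array([300.5, 200.4]), 87.3, np.float64(59.9))
timer (532, array([560.5,  98.7]), array([57.1, 85. ]), 88.1, np.float64(100.0))
knob (52, array([485. , 133.5]), array([15.7, 16.8]), 45.4, np.float64(148.0))
arm (187, array([521.4, 115.4]), array([25.4, 84.1]), 58.1, np.float64(114.5))
clamp (596, array([661.3, -54.3]), array([106.9,  46.2]), 88.0, np.float64(175.4))
clamphigh (522, array([661.5, -50.3]), array([98.7, 46.2]), 88.0, np.float64(177.1))
```

View pics/a.png

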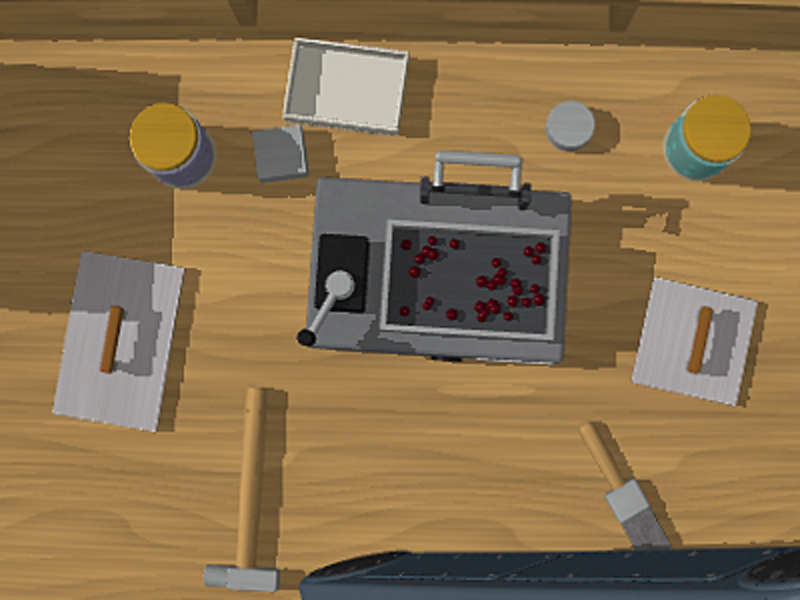

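View pics/b.png

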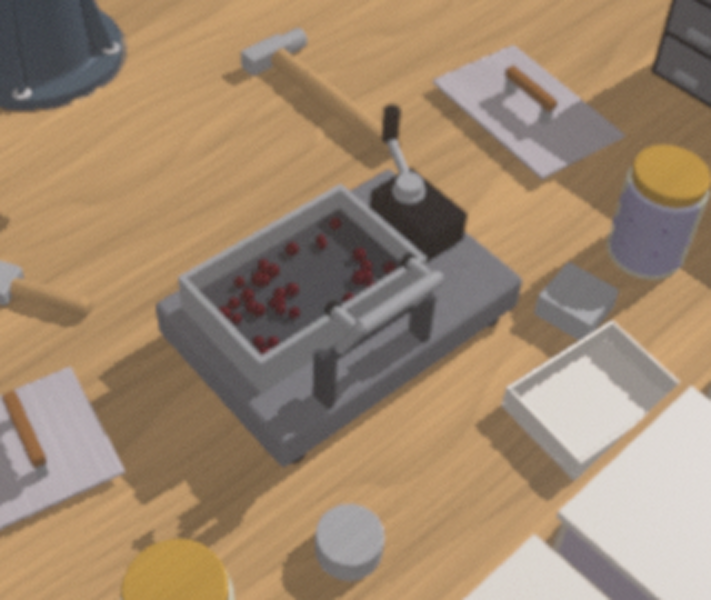

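The top view (enlarged crop) shows the long lid at crop px (118,340), the square one at (697,342). The clamp is standing at (478,170) and the lever knob is at (307,337). The scene view agrees. Next I move over to the long lid.

>>> apply_moves(commands=[{"tx": 40,"ty": 35,"tz": 30,"turn": -0.18},{"tx": 80,"ty": 70,"tz": 60,"turn": -0.36},{"tx": 120,"ty": 110,"tz": 85,"turn": -0.54},{"tx": 155,"ty": 155,"tz": 100,"turn": -0.567},{"tx": 190,"ty": 200,"tz": 110,"turn": -0.567}])

```text
invalid input
```

>>> apply_moves(commands=[{"tx": 25,"ty": 57},{"tx": 33,"ty": 118},{"tx": 35,"ty": 180},{"tx": 35,"ty": 242},{"tx": 35,"ty": 304}])

```text
invalid input
```

>>> apply_moves(commands=[{"tx": 0,"ty": 62},{"tx": 0,"ty": 124},{"tx": 0,"ty": 186},{"tx": 0,"ty": 248},{"tx": 0,"ty": 310}])

```text
invalid input
```

>>> apply_moves(commands=[{"tx": 0,"ty": 62,"tz": -20},{"tx": 0,"ty": 110,"tz": -50},{"tx": 0,"ty": 130,"tz": -90},{"tx": 0,"ty": 130,"tz": -110},{"tx": 0,"ty": 130,"tz": -110}])

```text
invalid input
```

```bash
cat > st.py <<'E'
from h import *
def st():
    o=observe(); q=o['orientation']; from scipy.spatial.transform import Rotation as R
    y=R.from_quat(q).apply([0,1,0]); print('t',round(o['clock'],2),'pos',np.round(o['tool_pos'],1),'jaw',round(np.degrees(np.arctan2(y[1],y[0])),1),'F',np.round(o['ft_force'],1),'w',round(o['grip_width'],1),'q',np.round(o['qpos'],2)); return o
E
python3 - <<'E'
from st import *
st(); im,d=camera('wrist'); W=cloud('wrist',d); cv2.imwrite('pics/w1.png',im[:,:,::-1])
m=np.isfinite(W[...,0])
def reg(x0,x1,y0,y1): return (W[...,0]>x0)&(W[...,0]<x1)&(W[...,1]>y0)&(W[...,1]<y1)
print('handle',rect(W,reg(420,545,300,450),44,58)); print('flange',rect(W,reg(350,620,260,480),11,20))
E
```

```text
t 1.2 pos [ 255.9 -570.2  202.3] jaw -65.8 F [ 0.4 -0.3 -0.3] w 87.4 q [-1.33  0.53  1.43 -0.    1.18 -0.18]
handle None
flange None
```

>>> apply_moves(commands=[{"tx": 40,"ty": 35,"tz": 30,"turn": -0.18,"hand": 87},{"tx": 80,"ty": 70,"tz": 60,"turn": -0.36,"hand": 87},{"tx": 120,"ty": 110,"tz": 85,"turn": -0.54,"hand": 87},{"tx": 155,"ty": 155,"tz": 100,"turn": -0.567,"hand": 87},{"tx": 190,"ty": 200,"tz": 110,"turn": -0.567,"hand": 87}])

```text
clock: 1.88
tool_pos: [447.2, -369.0, 313.5]
orientation: [0.997, -0.073, 0.001, 0.001]
ft_force: [0.3, -0.4, -0.4]
grip_width: 86.9
```

>>> apply_moves(commands=[{"tx": 20,"ty": 57,"tz": 0,"turn": 0,"hand": 87},{"tx": 30,"ty": 118,"tz": 0,"turn": 0,"hand": 87},{"tx": 35,"ty": 180,"tz": 0,"turn": 0,"hand": 87},{"tx": 35,"ty": 242,"tz": 0,"turn": 0,"hand": 87},{"tx": 35,"ty": 304,"tz": 0,"turn": 0,"hand": 87}])

```text
clock: 2.5
tool_pos: [480.8, -64.2, 312.5]
orientation: [0.997, -0.073, 0.0, -0.0]
ft_force: [1.2, -0.7, -0.4]
grip_width: 87.0
```

>>> apply_moves(commands=[{"tx": 0,"ty": 62,"tz": 0,"turn": 0,"hand": 87},{"tx": 0,"ty": 124,"tz": 0,"turn": 0,"hand": 87},{"tx": 0,"ty": 186,"tz": 0,"turn": 0,"hand": 87},{"tx": 0,"ty": 248,"tz": 0,"turn": 0,"hand": 87},{"tx": 0,"ty": 310,"tz": 0,"turn": 0,"hand": 87}])

```text
clock: 3.12
tool_pos: [480.7, 245.8, 312.6]
orientation: [0.997, -0.073, 0.0, -0.0]
ft_force: [0.7, -0.5, 0.8]
grip_width: 87.0
```

>>> apply_moves(commands=[{"tx": 0,"ty": 58,"tz": -20,"turn": 0,"hand": 87},{"tx": 0,"ty": 105,"tz": -55,"turn": 0,"hand": 87},{"tx": 0,"ty": 130,"tz": -90,"turn": 0,"hand": 87},{"tx": 0,"ty": 130,"tz": -110,"turn": 0,"hand": 87},{"tx": 0,"ty": 130,"tz": -110,"turn": 0,"hand": 87}])

```text
clock: 3.75
tool_pos: [479.4, 373.5, 200.4]
orientation: [0.997, -0.072, -0.002, 0.001]
ft_force: [0.4, 1.4, 0.8]
grip_width: 86.9
```

Run:
```python
from st import *
st(); im,d=camera('wrist'); W=cloud('wrist',d); cv2.imwrite('pics/w1.png',im[:,:,::-1])
def reg(x0,x1,y0,y1): return (W[...,0]>x0)&(W[...,0]<x1)&(W[...,1]>y0)&(W[...,1]<y1)
print('handle',rect(W,reg(420,545,300,450),44,58)); print('flange',rect(W,reg(350,620,260,480),11,20))
```

```text
t 3.75 pos [479.4 373.5 200.4] jaw -98.3 F [0.4 1.4 0.8] w 86.9 q [ 0.48  0.51  1.48 -0.    1.16  2.19]
handle (1484, array([482.7, 375. ]), array([13.9, 79.6]), 81.3, np.float64(51.2))
flange (27655, array([482.4, 375.3]), array([130.5, 199.3]), 81.7, np.float64(16.6))
```

View pics/w1.png

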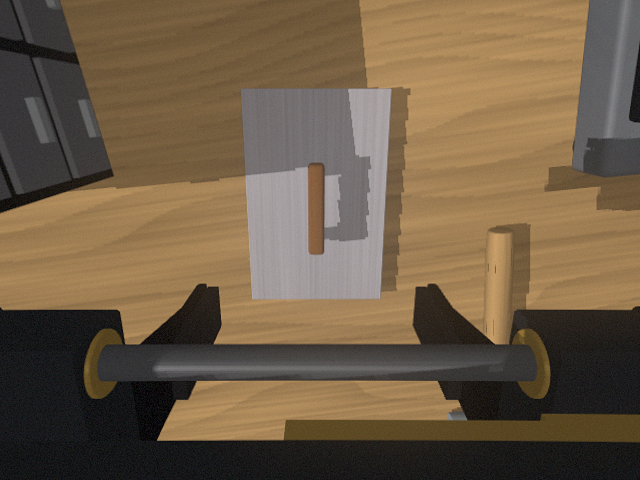

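The wrist view shows the lid's handle at px (316,208). The measured size of 14 x 80 mm matches and the angle is -8.3°. Descending to grasp.

>>> apply_moves(commands=[{"tx": 1.5,"ty": 1,"tz": -55,"turn": 0,"hand": 60},{"tx": 1.5,"ty": 1,"tz": -110,"turn": 0,"hand": 50},{"tx": 1.5,"ty": 1,"tz": -150,"turn": 0,"hand": 50},{"tx": 1.5,"ty": 1,"tz": -164,"turn": 0,"hand": 50},{"tx": 1.5,"ty": 1,"tz": -164,"turn": 0,"hand": 40}])

```text
clock: 4.42
tool_pos: [483.3, 374.9, 39.0]
orientation: [0.997, -0.073, 0.0, -0.0]
ft_force: [0.8, -0.2, -0.4]
grip_width: 47.2
```

>>> apply_moves(commands=[{"tx": 0,"ty": 0,"tz": 0,"turn": 0,"hand": 0},{"tx": 0,"ty": 0,"tz": 0,"turn": 0,"hand": 0},{"tx": 0,"ty": 0,"tz": 0,"turn": 0,"hand": 0},{"tx": 0,"ty": 0,"tz": 0,"turn": 0,"hand": 0},{"tx": 0,"ty": 0,"tz": 0,"turn": 0,"hand": 0}])

```text
clock: 5.05
tool_pos: [482.4, 374.8, 38.5]
orientation: [0.997, -0.073, 0.0, -0.0]
ft_force: [0.6, -0.4, 1.7]
grip_width: 2.3
```

Run:
```python
from st import *
st()
```

```text
t 5.05 pos [482.4 374.8  38.5] jaw -98.3 F [ 0.6 -0.4  1.7] w 2.3 q [ 0.48  0.73  1.59 -0.    0.82  2.19]
```

Run:
```python
from st import *
im,d=camera('wrist'); cv2.imwrite('pics/w2.png',im[:,:,::-1]); st(); print(tcp_to_tips() if callable(tcp_to_tips) else tcp_to_tips)
W=cloud('wrist',d)
def reg(x0,x1,y0,y1): return (W[...,0]>x0)&(W[...,0]<x1)&(W[...,1]>y0)&(W[...,1]<y1)
print('flange',rect(W,reg(350,620,260,480),11,20))
```

```text
t 5.1 pos [482.4 374.8  38.4] jaw -98.3 F [-0.4 -0.1 -0.2] w 1.3 q [ 0.48  0.73  1.59 -0.    0.82  2.19]
14.0
flange (54416, array([480.2, 374.6]), array([130.6, 200.1]), 81.5, np.float64(15.0))
```

View pics/w2.png

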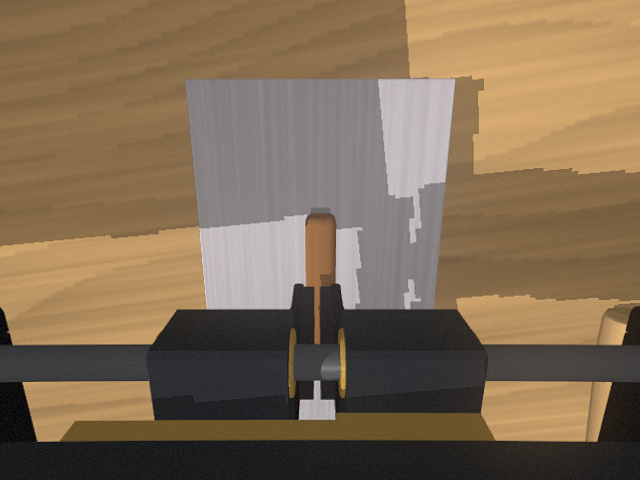

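Run:
```python
from st import *
im,d=camera('wrist'); W=cloud('wrist',d); np.set_printoptions(suppress=True)
for u,v in((320,230),(320,270),(310,280),(298,288),(337,288),(300,300),(335,300),(318,300),(318,320),(298,320),(250,330),(317,410)): print((u,v),np.round(W[v,u],1),d[v,u], im[v,u])
c=get_calibration('wrist'); print(np.round(-np.array(c['R']).T@c['t'],1), np.round(np.array(c['R'])[2],2))
K=np.array([[c['fx'],0,c['cx']],[0,c['fy'],c['cy']],[0,0,1]])
o=observe(); p=np.array(o['tool_pos'])
for dz in(-14,0,5): 
    X=np.array(c['R'])@(p+[0,0,dz])+c['t']; print(dz,(K@X/X[2])[:2])
```

```text
(320, 230) [514.9 369.8  50.2] 177.85257 [156 111  74]
(320, 270) [495.8 372.5  49.8] 184.02177 [153 108  72]
(310, 280) [491.5 377.8  49.7] 185.60867 [156 109  71]
(298, 288) [494.9 382.2  64.5] 170.64906 [54 50 50]
(337, 288) [492.2 365.8  63.9] 171.33029 [42 41 39]
(300, 300) [494.4 381.   75.1] 160.65857 [44 40 41]
(335, 300) [492.4 367.1  75.3] 160.41116 [45 43 45]
(318, 300) [481.  375.6  50. ] 188.31187 [137  98  65]
(318, 320) [470.4 377.1  49.6] 191.90213 [106  76  52]
(298, 320) [494.6 381.1  91.6] 144.8456 [41 35 42]
(250, 330) [521.6 385.1 143. ] 88.0197 [41 41 41]
(317, 410) [390.1 389.3  15.7] 248.68727 [176 169 171]
[564.7 364.  220.8] [-0.3   0.04 -0.95]
-14 [318.9632394  275.74962347]
0 [319.12387763 286.76172282]
5 [319.1865991  291.06141575]
```

The fingers closed above the handle. Depth puts the fingertips at z≈62, about 38 mm higher than the stated tip length gives, and the handle is undisturbed at z=50. I'll reopen, lower part-way and check the tip height again.

>>> apply_moves(commands=[{"tx": 0,"ty": 0,"tz": 0,"turn": 0,"hand": 45},{"tx": 0,"ty": 0,"tz": 0,"turn": 0,"hand": 45},{"tx": 0,"ty": 0,"tz": 0,"turn": 0,"hand": 45},{"tx": 0,"ty": 0,"tz": 0,"turn": 0,"hand": 45},{"tx": 0,"ty": 0,"tz": -15,"turn": 0,"hand": 45}])

```text
clock: 5.78
tool_pos: [483.5, 375.4, 23.9]
orientation: [0.997, -0.073, 0.001, -0.001]
ft_force: [0.4, -1.1, -0.1]
grip_width: 41.4
```

Run:
```python
from st import *
st(); im,d=camera('wrist'); W=cloud('wrist',d); cv2.imwrite('pics/w3.png',im[:,:,::-1])
# finger pixels: low x-range dark points near TCP
dark=(im.max(2)<75)&np.isfinite(W[...,0])&(W[...,0]>470)&(W[...,0]<510)&(abs(W[...,1]-375)<70)&(W[...,2]>18)
P=W[dark]; print(len(P),np.percentile(P[:,2],[0,1,5,50]),'y ext',P[:,1].min(),P[:,1].max(),'x',np.percentile(P[:,0],[5,50,95]))
low=P[P[:,2]<np.percentile(P[:,2],5)]; print(low[:8].round(1))
```

```text
t 5.78 pos [483.5 375.4  23.9] jaw -98.3 F [ 0.4 -1.1 -0.1] w 41.4 q [0.48 0.75 1.6  0.   0.79 2.19]
35685 [ 40.16782473  47.52381907  65.87833201 135.91848051] y ext 305.00869799019154 425.7560052451401 x [483.93043879 503.6387809  509.36712038]
[[496.7 401.5  42.4]
 [496.9 400.9  42.9]
 [497.1 400.3  43.7]
 [496.7 400.1  42.8]
 [496.6 399.7  42.8]
 [489.  348.6  42.5]
 [488.8 348.2  42.2]
 [489.1 347.8  43. ]]
```

View pics/w3.png

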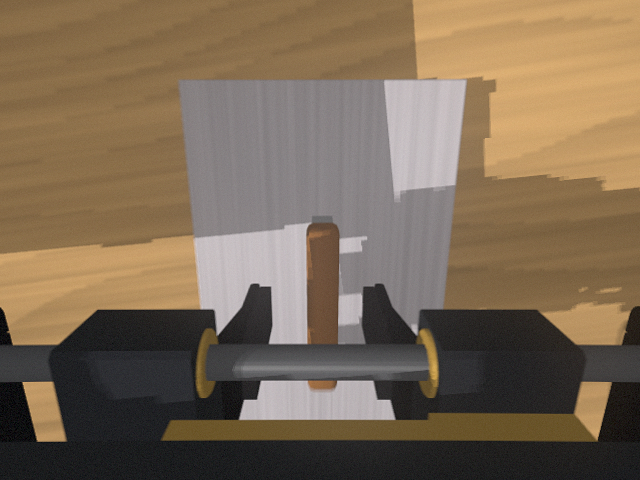

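The open fingers now straddle the handle at px (322,305). The tips are at about z=41 with the TCP reading 24, so the tips sit about 17 mm above the reported TCP, where the text says 14 mm below it. I'll lower 15 mm more and close.

>>> apply_moves(commands=[{"tx": 0,"ty": 0,"tz": -8,"turn": 0,"hand": 45},{"tx": 0,"ty": 0,"tz": -15,"turn": 0,"hand": 45},{"tx": 0,"ty": 0,"tz": -15,"turn": 0,"hand": 5},{"tx": 0,"ty": 0,"tz": -15,"turn": 0,"hand": 0},{"tx": 0,"ty": 0,"tz": -15,"turn": 0,"hand": 0}])

```text
clock: 6.45
tool_pos: [482.7, 375.0, 8.7]
orientation: [0.997, -0.073, 0.0, -0.0]
ft_force: [0.4, 1.2, -0.3]
grip_width: 22.7
```

>>> apply_moves(commands=[{"tx": 0,"ty": 0,"tz": 0,"turn": 0,"hand": 0},{"tx": 0,"ty": 0,"tz": 0,"turn": 0,"hand": 0},{"tx": 0,"ty": 0,"tz": 0,"turn": 0,"hand": 0}])

```text
clock: 6.82
tool_pos: [482.4, 374.5, 8.7]
orientation: [0.997, -0.072, 0.0, 0.0]
ft_force: [0.2, -2.4, 2.5]
grip_width: 13.8
```

Run:
```python
from st import *
st(); im,d=camera('wrist'); W=cloud('wrist',d)
dark=(im.max(2)<75)&np.isfinite(W[...,0])&(W[...,0]>470)&(W[...,0]<510)&(abs(W[...,1]-375)<40)&(W[...,2]>18)
P=W[dark]; print(len(P),np.percentile(P[:,2],[0,.5,1,5,50]))
def reg(x0,x1,y0,y1): return (W[...,0]>x0)&(W[...,0]<x1)&(W[...,1]>y0)&(W[...,1]<y1)
print('flange',rect(W,reg(350,620,260,480),11,20))
```

```text
t 6.83 pos [482.4 374.5   8.7] jaw -98.3 F [ 0.2 -2.4  2.5] w 13.8 q [ 0.48  0.77  1.6  -0.    0.77  2.19]
22471 [ 29.13997585  32.94669494  36.04956904  53.03610839 132.53287853]
flange (65557, array([493.7, 374.1]), array([131. , 173.2]), 81.6, np.float64(15.1))
```

Run:
```python
from h import *
for n in('top','scene'):
    W=np.load(n+'W.npy').reshape(-1,3); W=W[np.isfinite(W[:,0])]
    o=np.array([553.,-46.7]); a=np.radians(-2.6)
    for it in range(4):
        R=np.array([[np.cos(a),-np.sin(a)],[np.sin(a),np.cos(a)]])
        L=(W[:,:2]-o)@R
        m=(abs(L[:,0])<70)&(abs(L[:,1])<106)&(W[:,2]>101.5)&(W[:,2]<108)
        r=cv2.minAreaRect(W[m,:2].astype(np.float32)); 
        Q=L[m]
        # band mids on each side
        s=lambda k,sg,oth,lim: np.median(Q[(sg*Q[:,k]>lim)&(abs(Q[:,1-k])<oth),k])
        xm,xp,ym,yp=s(0,-1,80,45),s(0,1,80,45),s(1,-1,45,80),s(1,1,45,80)
        # yaw from long sides
        sl=[np.polyfit(Q[k,1],Q[k,0],1)[0] for k in((Q[:,0]<-50)&(abs(Q[:,1])<80),(Q[:,0]>50)&(abs(Q[:,1])<80))]
        o=o+R@np.array([(xm+xp)/2,(ym+yp)/2]); a-=np.mean(sl)
    print(n,m.sum(),np.round(o,1),round(np.degrees(a),2),np.round([xm,xp,ym,yp],1),np.round(np.degrees(sl),2),[np.round(v,1) for v in r])
    z=W[:,2]; L=(W[:,:2]-o)@R
    k=(abs(L[:,0]+60)<40)&(abs(L[:,1]-170)<60)&(z>142)&(z<152); print('knob',W[k].mean(0).round(1),L[k].mean(0).round(1))
    k=(L[:,0]>105)&(L[:,0]<150)&(abs(L[:,1])<32)&(z>140); print('bar',L[k].mean(0).round(1),L[k].min(0).round(1),L[k].max(0).round(1),z[k].max().round(1),z[k].mean().round(1))
```

```text
top 575 [552.9 -47.1] -2.81 [-59.1  59.1 -93.8  93.8] [-0.12  0.12] [array([553.2, -47.2]), array([194.4, 124.9]), np.float64(87.3)]
knob [483.2 131.9 148.5] [-78.4 175.4]
bar [123.6   0.3] [117.  -31.7] [131.6  31.4] 189.3 179.6
scene 867 [553.7 -45.7] -2.82 [-58.9  58.9 -93.9  93.9] [ 0.09 -0.09] [array([553. , -44.9]), array([196.8, 127.2]), np.float64(87.6)]
knob [485.3 132.8 147.3] [-77.1 175. ]
bar [125.5  -0.7] [116.8 -31.8] [131.1  31.9] 184.2 178.9
```

>>> apply_moves(commands=[{"tx": 0,"ty": 0,"tz": 15,"turn": 0,"hand": 0},{"tx": 0,"ty": 0,"tz": 50,"turn": 0,"hand": 0},{"tx": 0,"ty": 0,"tz": 95,"turn": 0,"hand": 0},{"tx": 0,"ty": 0,"tz": 140,"turn": 0,"hand": 0},{"tx": 0,"ty": 0,"tz": 170,"turn": 0,"hand": 0}])

```text
clock: 7.5
tool_pos: [482.8, 375.5, 181.1]
orientation: [0.997, -0.072, 0.001, -0.001]
ft_force: [0.6, 0.6, -3.0]
grip_width: 13.7
```

>>> apply_moves(commands=[{"tx": 5,"ty": -20,"tz": 0,"turn": 0.1,"hand": 0},{"tx": 10,"ty": -60,"tz": 0,"turn": 0.28,"hand": 0},{"tx": 15,"ty": -100,"tz": 0,"turn": 0.46,"hand": 0},{"tx": 20,"ty": -140,"tz": 0,"turn": 0.64,"hand": 0},{"tx": 25,"ty": -180,"tz": 0,"turn": 0.82,"hand": 0}])

```text
clock: 8.12
tool_pos: [507.1, 193.9, 178.7]
orientation: [0.943, 0.334, 0.0, -0.0]
ft_force: [1.6, -0.0, -2.3]
grip_width: 13.5
```

>>> apply_moves(commands=[{"tx": 10,"ty": -40,"tz": 0,"turn": 0.18,"hand": 0},{"tx": 20,"ty": -80,"tz": 0,"turn": 0.36,"hand": 0},{"tx": 30,"ty": -120,"tz": 0,"turn": 0.54,"hand": 0},{"tx": 38,"ty": -160,"tz": 0,"turn": 0.72,"hand": 0},{"tx": 42,"ty": -200,"tz": 0,"turn": 0.848,"hand": 0}])

```text
clock: 8.75
tool_pos: [549.7, -6.2, 178.7]
orientation: [0.722, 0.692, 0.0, 0.0]
ft_force: [1.3, 0.0, -2.9]
grip_width: 13.4
```

>>> apply_moves(commands=[{"tx": 3,"ty": -25,"tz": 0,"turn": 0,"hand": 0},{"tx": 4.4,"ty": -38,"tz": 0,"turn": 0,"hand": 0},{"tx": 4.4,"ty": -40.7,"tz": 0,"turn": 0,"hand": 0},{"tx": 4.4,"ty": -40.7,"tz": 0,"turn": 0,"hand": 0},{"tx": 4.4,"ty": -40.7,"tz": 0,"turn": 0,"hand": 0}])

```text
clock: 9.38
tool_pos: [553.5, -44.7, 178.3]
orientation: [0.723, 0.69, 0.0, -0.0]
ft_force: [-0.9, 0.2, -2.7]
grip_width: 13.7
```

Run:
```python
from st import *
st(); im,d=camera('wrist'); W=cloud('wrist',d); cv2.imwrite('pics/w4.png',im[:,:,::-1])
def reg(W,x0,x1,y0,y1): return (W[...,0]>x0)&(W[...,0]<x1)&(W[...,1]>y0)&(W[...,1]<y1)
print('rim visible',rect(W,reg(W,420,690,-160,80),101,108),'flange',rect(W,reg(W,420,690,-160,80),170,200))
im,d=camera('top'); W=cloud('top',d); cv2.imwrite('pics/t4.png',im[:,:,::-1]);  im,d=camera('scene'); S=cloud('scene',d); cv2.imwrite('pics/s4.png',im[:,:,::-1])
print('flange',rect(W,reg(W,420,690,-180,80),178,190),rect(S,reg(S,420,690,-180,80),178,192))
```

```text
t 9.38 pos [553.5 -44.7 178.3] jaw -2.7 F [-0.9  0.2 -2.7] w 13.7 q [-0.28  0.46  1.63  0.    1.04 -0.24]
rim visible (206, array([597.6,  58.8]), array([ 36.4, 160.2]), 63.9, np.float64(101.3)) flange (71461, array([585.9, -33.8]), array([173.1, 194.2]), 87.3, np.float64(184.8))
flange (1381, array([586.4, -49.4]), array([200.7, 194.1]), 87.3, np.float64(184.6)) (3897, array([586.1, -47.4]), array([202.7, 196.6]), 87.1, np.float64(184.7))
```

View pics/w4.png

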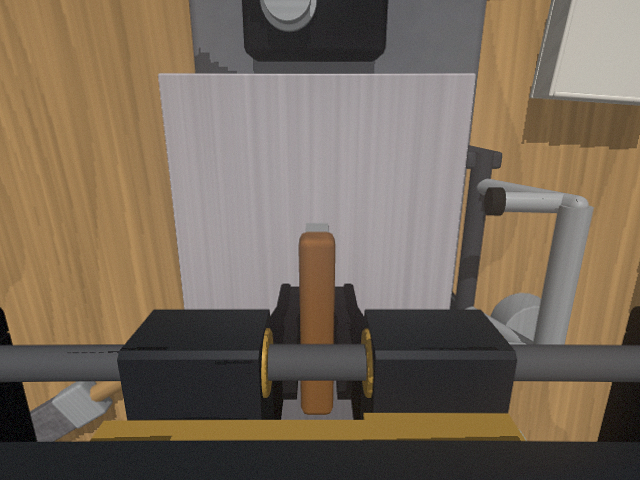

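The wrist view shows the lid hanging level, with its handle at px (317,320) and the clamp clear at the right (575,270). Top and scene agree with the pan position to about 1 mm. Lowering now.

>>> apply_moves(commands=[{"tx": 0,"ty": 0,"tz": -25,"turn": 0,"hand": 0},{"tx": 0,"ty": 0,"tz": -45,"turn": 0,"hand": 0},{"tx": 0,"ty": 0,"tz": -57,"turn": 0,"hand": 0},{"tx": 0,"ty": 0,"tz": -61,"turn": 0,"hand": 0},{"tx": 0,"ty": 0,"tz": -63,"turn": 0,"hand": 0}])

```text
clock: 10.15
tool_pos: [554.3, -46.0, 115.6]
orientation: [0.724, 0.69, 0.0, 0.0]
ft_force: [0.5, 0.6, -3.3]
grip_width: 14.0
```

>>> apply_moves(commands=[{"tx": 0,"ty": 0,"tz": -2,"turn": 0,"hand": 0},{"tx": 0,"ty": 0,"tz": -4,"turn": 0,"hand": 0},{"tx": 0,"ty": 0,"tz": -6,"turn": 0,"hand": 0},{"tx": 0,"ty": 0,"tz": -8,"turn": 0,"hand": 0},{"tx": 0,"ty": 0,"tz": -8,"turn": 0,"hand": 0}])

```text
clock: 10.78
tool_pos: [553.6, -45.9, 107.2]
orientation: [0.724, 0.69, -0.0, -0.0]
ft_force: [-0.4, -0.6, -2.8]
grip_width: 14.2
```

Run:
```python
from st import *
st()
```

```text
t 10.78 pos [553.6 -45.9 107.2] jaw -2.8 F [-0.4 -0.6 -2.8] w 14.2 q [-0.28  0.57  1.7   0.    0.88 -0.24]
```

>>> apply_moves(commands=[{"tx": 0,"ty": 0,"tz": -1,"turn": 0,"hand": 0},{"tx": 0,"ty": 0,"tz": -2,"turn": 0,"hand": 0},{"tx": 0,"ty": 0,"tz": -3,"turn": 0,"hand": 0},{"tx": 0,"ty": 0,"tz": -3.5,"turn": 0,"hand": 0},{"tx": 0,"ty": 0,"tz": -3.5,"turn": 0,"hand": 0}])

```text
clock: 11.4
tool_pos: [553.8, -45.9, 103.8]
orientation: [0.724, 0.69, 0.0, -0.0]
ft_force: [0.4, 0.2, -3.2]
grip_width: 13.7
```

Run:
```python
from st import *
st()
im,d=camera('wrist'); W=cloud('wrist',d)
P=W.reshape(-1,3); P=P[np.isfinite(P[:,0])]; L=P[:,:2]-[553.6,-46]
m=(abs(L[:,0])<55)&(abs(L[:,1])<90)&(P[:,2]>100)&(P[:,2]<118); A=np.c_[L[m],np.ones(m.sum())]; print(m.sum(),np.linalg.lstsq(A,P[m,2],rcond=None)[0])
```

```text
t 11.4 pos [553.8 -45.9 103.8] jaw -2.8 F [ 0.4  0.2 -3.2] w 13.7 q [-0.28  0.57  1.7   0.    0.87 -0.24]
49026 [-3.42006520e-04  1.62789754e-04  1.10327925e+02]
```

>>> apply_moves(commands=[{"tx": 0,"ty": 0,"tz": -0.5,"turn": 0,"hand": 0},{"tx": 0,"ty": 0,"tz": -1,"turn": 0,"hand": 0},{"tx": 0,"ty": 0,"tz": -1,"turn": 0,"hand": 0}])

```text
clock: 11.82
tool_pos: [553.9, -45.9, 103.6]
orientation: [0.724, 0.69, 0.0, 0.0]
ft_force: [-2.5, 0.2, 5.6]
grip_width: 13.7
```

>>> apply_moves(commands=[{"tx": 0,"ty": 0,"tz": 0.3,"turn": 0,"hand": 20},{"tx": 0,"ty": 0,"tz": 0.5,"turn": 0,"hand": 40},{"tx": 0,"ty": 0,"tz": 0.5,"turn": 0,"hand": 45},{"tx": 0,"ty": 0,"tz": 0.5,"turn": 0,"hand": 45},{"tx": 0,"ty": 0,"tz": 0.5,"turn": 0,"hand": 45}])

```text
clock: 12.45
tool_pos: [553.8, -45.9, 103.2]
orientation: [0.724, 0.69, -0.0, -0.0]
ft_force: [0.4, -0.6, -0.5]
grip_width: 43.9
```

>>> apply_moves(commands=[{"tx": 0,"ty": 0,"tz": 25,"turn": 0,"hand": 45},{"tx": 0,"ty": 0,"tz": 60,"turn": 0,"hand": 35},{"tx": 0,"ty": 0,"tz": 95,"turn": 0,"hand": 35},{"tx": 0,"ty": 0,"tz": 100,"turn": 0,"hand": 35},{"tx": 0,"ty": 0,"tz": 100,"turn": 0,"hand": 35}])

```text
clock: 13.08
tool_pos: [553.4, -45.8, 203.0]
orientation: [0.724, 0.69, -0.0, -0.0]
ft_force: [0.3, -0.3, 0.2]
grip_width: 35.4
```

Run:
```python
from st import *
st()
im,d=camera('wrist'); W=cloud('wrist',d); cv2.imwrite('pics/w5.png',im[:,:,::-1])
P=W.reshape(-1,3); P=P[np.isfinite(P[:,0])]
a=np.radians(-2.75);R=np.array([[np.cos(a),-np.sin(a)],[np.sin(a),np.cos(a)]]); L=(P[:,:2]-[553.8,-46])@R
m=(abs(L[:,0])<60)&(abs(L[:,1])<95)&(P[:,2]>100)&(P[:,2]<118); A=np.c_[L[m],np.ones(m.sum())]; print(m.sum(),np.linalg.lstsq(A,P[m,2],rcond=None)[0])
k=(abs(L[:,0])<75)&(abs(L[:,1])<110)&(P[:,2]>107)&(P[:,2]<113); print('flange',L[k].min(0),L[k].max(0))
k=(L[:,0]>60)&(abs(L[:,1])<30)&(P[:,2]>130)&(P[:,2]<215); print('bar',k.sum(),L[k].mean(0),L[k].min(0),L[k].max(0),'z',np.percentile(P[k,2],[2,50,98]))
```

```text
t 13.07 pos [553.4 -45.8 203. ] jaw -2.7 F [ 0.3 -0.3  0.2] w 35.4 q [-0.28  0.43  1.61 -0.    1.1  -0.24]
35559 [-9.58292737e-04  3.63735082e-04  1.09381546e+02]
flange [-65.85063861 -89.74914995] [64.80282583 98.96382462]
bar 2783 [119.00472228   3.12552793] [113.26532771 -29.50418606] [128.17748042  29.99164583] z [171.57784938 178.99729972 181.16783834]
```

View pics/w5.png

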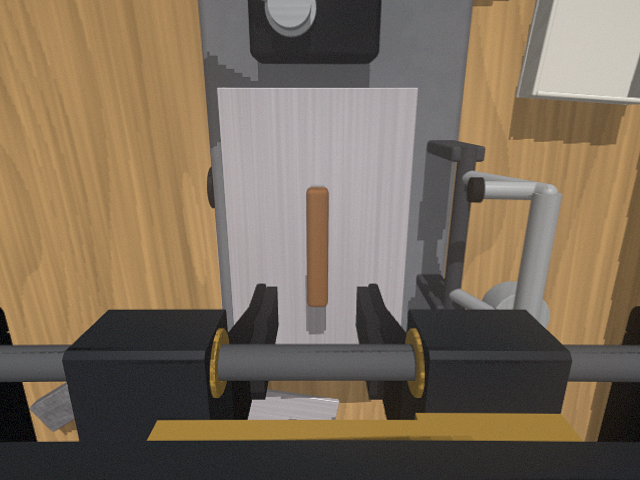

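The lid is seated: its top plane is z≈109.5 (110 nominal) and flat to 0.1 mrad/mm. The clamp bar is at px (540,260), local x≈123, z≈174. I'll go over the bar and straddle it.

>>> apply_moves(commands=[{"tx": 45,"ty": -2,"tz": 10,"turn": 0,"hand": 40},{"tx": 95,"ty": -4.5,"tz": 10,"turn": 0,"hand": 40},{"tx": 123,"ty": -6,"tz": 10,"turn": 0,"hand": 40},{"tx": 123,"ty": -6,"tz": 5,"turn": 0,"hand": 40},{"tx": 123,"ty": -6,"tz": 5,"turn": 0,"hand": 40}])

```text
clock: 13.75
tool_pos: [674.3, -51.4, 205.7]
orientation: [0.724, 0.69, -0.002, -0.003]
ft_force: [-0.2, -0.0, 0.3]
grip_width: 39.9
```

>>> apply_moves(commands=[{"tx": 0,"ty": 0,"tz": -30,"turn": 0,"hand": 40},{"tx": 0,"ty": 0,"tz": -55,"turn": 0,"hand": 40},{"tx": 0,"ty": 0,"tz": -65,"turn": 0,"hand": 40},{"tx": 0,"ty": 0,"tz": -65,"turn": 0,"hand": 30},{"tx": 0,"ty": 0,"tz": -65,"turn": 0,"hand": 22}])

```text
clock: 14.38
tool_pos: [677.4, -52.1, 144.6]
orientation: [0.724, 0.69, 0.001, 0.001]
ft_force: [0.3, 0.5, -0.1]
grip_width: 27.6
```

Run:
```python
from st import *
st()
im,d=camera('wrist'); cv2.imwrite('pics/w6.png',im[:,:,::-1])
```

```text
t 14.38 pos [677.4 -52.1 144.6] jaw -2.8 F [ 0.3  0.5 -0.1] w 27.6 q [-0.24  0.66  1.34 -0.    1.14 -0.19]
```

View pics/w6.png

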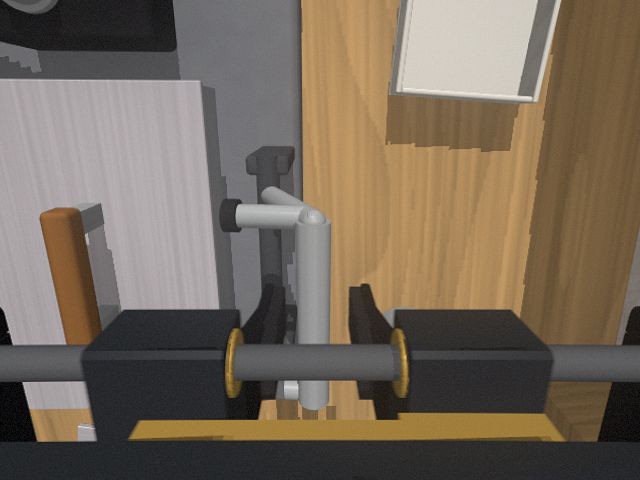

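The bar sits between the open fingers (bar px x≈313, jaw middle ≈317). Swinging it along the arc.

>>> apply_moves(commands=[{"tx": -10,"ty": 0.5,"tz": 3,"turn": 0,"hand": 22},{"tx": -19,"ty": 0.9,"tz": 4,"turn": 0,"hand": 22},{"tx": -31,"ty": 1.5,"tz": 4,"turn": 0,"hand": 22},{"tx": -43,"ty": 2,"tz": 2,"turn": 0,"hand": 22},{"tx": -43,"ty": 2,"tz": 2,"turn": 0,"hand": 22}])

```text
clock: 15.05
tool_pos: [632.0, -49.7, 145.4]
orientation: [0.724, 0.69, -0.001, -0.001]
ft_force: [0.7, -0.6, 1.6]
grip_width: 22.1
```

>>> apply_moves(commands=[{"tx": -6,"ty": 0.3,"tz": -2,"turn": 0,"hand": 22},{"tx": -12,"ty": 0.6,"tz": -4,"turn": 0,"hand": 22},{"tx": -17,"ty": 0.8,"tz": -7,"turn": 0,"hand": 22},{"tx": -22,"ty": 1,"tz": -11,"turn": 0,"hand": 22},{"tx": -22,"ty": 1,"tz": -11,"turn": 0,"hand": 22}])

```text
clock: 15.68
tool_pos: [610.2, -48.8, 133.4]
orientation: [0.724, 0.69, -0.001, -0.001]
ft_force: [1.3, 0.3, -0.3]
grip_width: 22.1
```

```bash
cat > bar.py <<'E'
from st import *
st()
a=np.radians(-2.75);R=np.array([[np.cos(a),-np.sin(a)],[np.sin(a),np.cos(a)]])
for n in('wrist','top','scene'):
    im,d=camera(n); W=cloud(n,d); cv2.imwrite(f'pics/{n}_bar.png',im[:,:,::-1])
    P=W.reshape(-1,3); I=im.reshape(-1,3); g=np.isfinite(P[:,0])&(I.min(1)>85); P=P[g]; L=(P[:,:2]-[553.8,-46])@R
    k=(L[:,0]>20)&(L[:,0]<140)&(abs(L[:,1])<35)&(abs(L[:,1])>16)&(P[:,2]>138)&(P[:,2]<190)
    if k.sum()>5: print(n,k.sum(),'x',np.percentile(L[k,0],[3,50,97]).round(1),'z',np.percentile(P[k,2],[3,50,97]).round(1))
E
python3 bar.py
```

```text
t 15.68 pos [610.2 -48.8 133.4] jaw -2.7 F [ 1.3  0.3 -0.3] w 22.1 q [-0.26  0.59  1.53 -0.    1.02 -0.21]
wrist 2215 x [54.  60.4 66.8] z [168.3 172.2 173.8]
scene 70 x [55.9 64.7 68.3] z [163.7 171.3 174.5]
```

>>> apply_moves(commands=[{"tx": 1,"ty": 0,"tz": 0,"turn": 0,"hand": 32},{"tx": 1,"ty": 0,"tz": 0,"turn": 0,"hand": 32},{"tx": 1,"ty": 0,"tz": 30,"turn": 0,"hand": 32},{"tx": 0,"ty": 0,"tz": 50,"turn": 0,"hand": 10},{"tx": -1,"ty": 0,"tz": 50,"turn": 0,"hand": 0}])

```text
clock: 16.45
tool_pos: [611.9, -49.1, 186.0]
orientation: [0.724, 0.69, 0.001, 0.002]
ft_force: [0.2, 0.3, 0.0]
grip_width: 19.0
```

>>> apply_moves(commands=[{"tx": 0,"ty": 0,"tz": 0,"turn": 0,"hand": 0},{"tx": 0,"ty": 0,"tz": 0,"turn": 0,"hand": 0},{"tx": 0,"ty": 0,"tz": -10,"turn": 0,"hand": 0},{"tx": 0,"ty": 0,"tz": -20,"turn": 0,"hand": 0},{"tx": 0,"ty": 0,"tz": -24,"turn": 0,"hand": 0}])

```text
clock: 17.08
tool_pos: [609.9, -48.7, 158.7]
orientation: [0.724, 0.69, -0.001, -0.001]
ft_force: [0.6, -0.4, 0.6]
grip_width: 0.7
```

```bash
python3 bar.py
python3 - <<'E'
from st import *
im,d=camera('wrist'); W=cloud('wrist',d)
dark=(im.max(2)<75)&np.isfinite(W[...,0])&(W[...,0]>590)&(W[...,0]<650)&(abs(W[...,1]+49)<16); dark[:,:230]=0; dark[:,410:]=0
P=W[dark]; print(np.percentile(P[:,2],[0,.5,1,5]),dark.sum())
E
```

```text
t 17.07 pos [609.9 -48.7 158.7] jaw -2.8 F [ 0.6 -0.4  0.6] w 0.7 q [-0.26  0.56  1.51 -0.    1.07 -0.21]
wrist 1220 x [53.6 60.3 66.8] z [167.1 172.  173.7]
scene 100 x [57.3 64.7 68.8] z [165.  171.4 174. ]
[116.65773306 119.33057611 119.82545208 122.37248006] 3488
```

>>> apply_moves(commands=[{"tx": -1,"ty": 0,"tz": -3,"turn": 0,"hand": 0},{"tx": -2,"ty": 0,"tz": -6,"turn": 0,"hand": 0},{"tx": -3,"ty": 0,"tz": -9,"turn": 0,"hand": 0},{"tx": -4,"ty": 0,"tz": -12,"turn": 0,"hand": 0},{"tx": -4,"ty": 0,"tz": -12,"turn": 0,"hand": 0}])

```text
clock: 17.9
tool_pos: [604.3, -48.7, 149.5]
orientation: [0.724, 0.69, -0.002, -0.002]
ft_force: [-6.3, 0.2, 10.4]
grip_width: 0.4
```

```bash
python3 bar.py
```

```text
t 17.9 pos [604.3 -48.7 149.5] jaw -2.7 F [-6.3  0.2 10.4] w 0.4 q [-0.26  0.57  1.53 -0.    1.05 -0.22]
wrist 1301 x [49.8 56.4 63.1] z [164.2 169.  170.7]
scene 88 x [53.1 61.7 65.2] z [160.9 168.8 172.4]
```

View pics/wrist_bar.png

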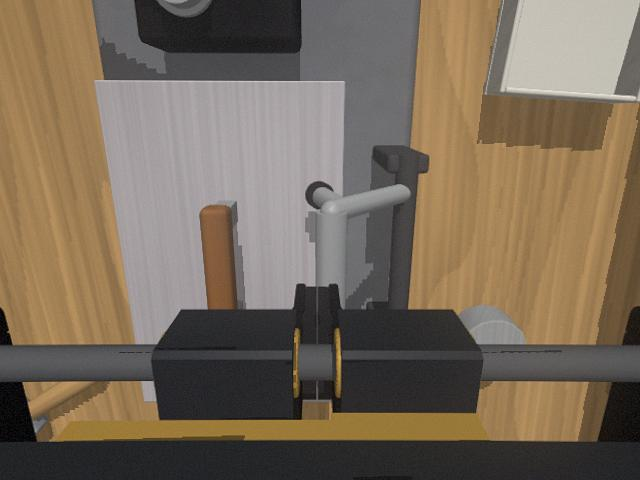

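The closed fingertips are pressing the bar down (now z≈163), but they sit about 7 mm forward of its middle (fingers px 318, bar 332). I'll re-centre and keep pressing.

>>> apply_moves(commands=[{"tx": 2,"ty": 0,"tz": 8,"turn": 0,"hand": 0},{"tx": 6,"ty": 0,"tz": 8,"turn": 0,"hand": 0},{"tx": 6,"ty": 0,"tz": 3,"turn": 0,"hand": 0},{"tx": 5,"ty": 0,"tz": 0,"turn": 0,"hand": 0},{"tx": 4,"ty": 0,"tz": -3,"turn": 0,"hand": 0}])

```text
clock: 18.68
tool_pos: [608.5, -48.7, 145.6]
orientation: [0.724, 0.69, -0.002, -0.002]
ft_force: [-6.9, -0.0, 12.0]
grip_width: 0.7
```

>>> apply_moves(commands=[{"tx": -1,"ty": 0,"tz": -3,"turn": 0,"hand": 0},{"tx": -2,"ty": 0,"tz": -5,"turn": 0,"hand": 0},{"tx": -2,"ty": 0,"tz": -5,"turn": 0,"hand": 0}])

```text
clock: 19.05
tool_pos: [605.1, -48.4, 140.2]
orientation: [0.724, 0.69, -0.002, -0.003]
ft_force: [-3.4, 0.6, 4.9]
grip_width: 0.4
```

```bash
python3 bar.py
```

```text
t 19.05 pos [605.1 -48.4 140.2] jaw -2.7 F [-3.4  0.6  4.9] w 0.4 q [-0.26  0.58  1.53 -0.    1.04 -0.21]
wrist 1274 x [42.6 49.  55.5] z [154.6 159.2 160.9]
scene 79 x [44.4 52.3 56.3] z [151.4 158.4 161.2]
```

>>> apply_moves(commands=[{"tx": 0,"ty": 0,"tz": -2,"turn": 0,"hand": 0},{"tx": -1,"ty": 0,"tz": -4,"turn": 0,"hand": 0},{"tx": -1,"ty": 0,"tz": -5,"turn": 0,"hand": 0}])

```text
clock: 19.58
tool_pos: [605.8, -48.4, 135.1]
orientation: [0.724, 0.69, -0.001, -0.002]
ft_force: [-3.7, -0.5, 5.7]
grip_width: 0.5
```

```bash
python3 bar.py
```

```text
t 19.57 pos [605.8 -48.4 135.1] jaw -2.7 F [-3.7 -0.5  5.7] w 0.5 q [-0.26  0.59  1.54 -0.    1.02 -0.22]
wrist 1269 x [39.  45.5 51.9] z [150.7 154.5 156.1]
scene 80 x [41.8 49.8 53.1] z [147.7 154.  157.5]
```

Bar top is about 156 (155 when fully down). I'll press on in small steps until the force rises.

>>> apply_moves(commands=[{"tx": 0,"ty": 0,"tz": -1,"turn": 0,"hand": 0},{"tx": 0,"ty": 0,"tz": -2,"turn": 0,"hand": 0},{"tx": 0,"ty": 0,"tz": -2,"turn": 0,"hand": 0}])

```text
clock: 20.1
tool_pos: [607.7, -48.8, 134.6]
orientation: [0.724, 0.69, -0.0, -0.0]
ft_force: [-3.5, 1.1, 10.4]
grip_width: 0.6
```

>>> apply_moves(commands=[{"tx": 0,"ty": 0,"tz": -1,"turn": 0,"hand": 0},{"tx": 0,"ty": 0,"tz": -1,"turn": 0,"hand": 0}])

```text
clock: 20.35
tool_pos: [607.8, -48.8, 134.5]
orientation: [0.724, 0.69, 0.0, 0.0]
ft_force: [-5.2, 1.8, 14.1]
grip_width: 0.7
```

```bash
python3 bar.py
```

```text
t 20.35 pos [607.8 -48.8 134.5] jaw -2.7 F [-5.2  1.8 14.1] w 0.7 q [-0.26  0.59  1.54 -0.    1.02 -0.22]
wrist 1307 x [38.7 45.4 51.9] z [149.2 154.1 155.8]
scene 77 x [41.7 49.3 53.1] z [146.  153.2 156.6]
```

>>> apply_moves(commands=[{"tx": 0,"ty": 0,"tz": -1.5,"turn": 0,"hand": 0},{"tx": 0,"ty": 0,"tz": -2,"turn": 0,"hand": 0},{"tx": 0,"ty": 0,"tz": -2,"turn": 0,"hand": 0}])

```text
clock: 20.88
tool_pos: [607.9, -48.8, 134.2]
orientation: [0.724, 0.69, 0.0, 0.001]
ft_force: [-6.4, 1.8, 24.1]
grip_width: 0.4
```

>>> apply_moves(commands=[{"tx": 0,"ty": 0,"tz": 5,"turn": 0,"hand": 0},{"tx": 0,"ty": 0,"tz": 25,"turn": 0,"hand": 0},{"tx": 0,"ty": 0,"tz": 60,"turn": 0,"hand": 0},{"tx": 0,"ty": 0,"tz": 60,"turn": 0,"hand": 0}])

```text
clock: 21.38
tool_pos: [610.4, -49.5, 192.6]
orientation: [0.724, 0.69, 0.002, 0.003]
ft_force: [0.3, 0.9, -0.1]
grip_width: 0.1
```

```bash
python3 bar.py
python3 - <<'E'
import cv2
a=cv2.imread('pics/wrist_bar.png'); b=cv2.imread('pics/scene_bar.png')[160:350,230:440]
b=cv2.resize(b,(530,480),interpolation=cv2.INTER_CUBIC); c=cv2.hconcat([a,b]); cv2.imwrite('pics/c7.png',cv2.resize(c,(800,328)))
E
```

```text
t 21.38 pos [610.4 -49.5 192.6] jaw -2.8 F [ 0.3  0.9 -0.1] w 0.1 q [-0.26  0.52  1.48  0.    1.13 -0.22]
wrist 961 x [36.8 42.2 50.1] z [147.6 152.3 154.1]
scene 127 x [41.9 49.2 53.2] z [146.5 153.5 156.7]
```

View pics/c7.png

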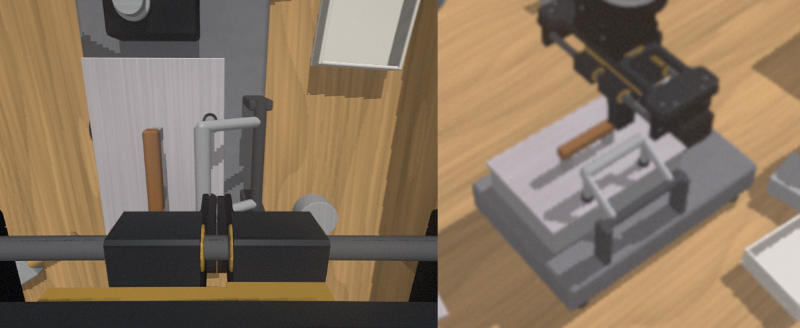

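The clamp is down. The wrist view has the bar at px (203,165) lying level behind the handle, and the feet are on the lid in the scene crop at (588,195) and (645,160). Moving to the lever.

>>> apply_moves(commands=[{"tx": -25,"ty": 45,"tz": 5,"turn": 0,"hand": 0},{"tx": -55,"ty": 95,"tz": 5,"turn": 0,"hand": 0},{"tx": -85,"ty": 148,"tz": 5,"turn": 0,"hand": 0},{"tx": -115,"ty": 195,"tz": 0,"turn": 0,"hand": 0},{"tx": -129,"ty": 215,"tz": 0,"turn": 0,"hand": 0}])

```text
clock: 22.15
tool_pos: [475.1, 168.1, 188.5]
orientation: [0.723, 0.691, -0.002, -0.002]
ft_force: [-0.1, -0.0, -1.1]
grip_width: 0.6
```

>>> apply_moves(commands=[{"tx": 0,"ty": 0,"tz": 0,"turn": 0,"hand": 0}])

```text
clock: 22.28
tool_pos: [476.6, 167.3, 189.0]
orientation: [0.723, 0.691, -0.001, -0.001]
ft_force: [0.3, -0.1, 0.2]
grip_width: 0.9
```

```bash
cat > lev.py <<'E'
from st import *
st()
for n in('wrist','top','scene'):
    im,d=camera(n); W=cloud(n,d); cv2.imwrite(f'pics/{n}_lev.png',im[:,:,::-1])
    P=W.reshape(-1,3); I=im.reshape(-1,3); g=np.isfinite(P[:,0])&(I.max(1)<80); P=P[g]
    k=(P[:,0]>455)&(P[:,0]<515)&(P[:,1]>50)&(P[:,1]<148)&(P[:,2]>144)&(P[:,2]<152)
    if k.sum()>5: print(n,k.sum(),'knob',P[k].mean(0).round(1),P[k].min(0).round(1),P[k].max(0).round(1))
    P=W.reshape(-1,3);P=P[np.isfinite(P[:,0])]; k=(P[:,0]>440)&(P[:,0]<530)&(P[:,1]>40)&(P[:,1]<140)&(abs(P[:,2]-114)<3)&(np.hypot(P[:,0]-545.5,P[:,1]-99.5)>25)
    if k.sum()>5: v=P[k,:2].mean(0)-[545.5,99.5]; print('   arm dir deg',np.degrees(np.arctan2(v[1],v[0])).round(1),k.sum())
E
python3 lev.py
```

```text
t 22.27 pos [476.6 167.3 189. ] jaw -2.6 F [ 0.3 -0.1  0.2] w 0.9 q [ 0.12  0.39  1.74 -0.    1.02  0.16]
wrist 50 knob [483.1 135.6 147.7] [475.9 130.3 144.1] [492.8 138.9 150. ]
   arm dir deg 148.7 583
top 40 knob [483.5 131.7 148.6] [475.4 123.9 144.7] [490.6 139.  151.9]
   arm dir deg -162.9 86
scene 24 knob [486.8 130.3 147.9] [480.4 123.6 144.5] [494.4 135.7 150.9]
   arm dir deg 174.5 73
```

>>> apply_moves(commands=[{"tx": 2,"ty": 0,"tz": -40,"turn": 0,"hand": 0},{"tx": 2,"ty": 0,"tz": -70,"turn": 0,"hand": 0},{"tx": 2,"ty": 0,"tz": -81,"turn": 0,"hand": 0},{"tx": 2,"ty": 0,"tz": -81,"turn": 0,"hand": 0}])

```text
clock: 22.92
tool_pos: [481.1, 165.4, 108.8]
orientation: [0.724, 0.689, -0.0, -0.0]
ft_force: [-0.4, 0.1, 0.6]
grip_width: 0.5
```

>>> apply_moves(commands=[{"tx": 0,"ty": -8,"tz": 0,"turn": 0,"hand": 0},{"tx": 0,"ty": -16,"tz": 0,"turn": 0,"hand": 0},{"tx": 0,"ty": -24,"tz": 0,"turn": 0,"hand": 0},{"tx": 0,"ty": -24,"tz": 0,"turn": 0,"hand": 0}])

```text
clock: 23.42
tool_pos: [479.8, 141.8, 109.6]
orientation: [0.724, 0.689, -0.0, -0.001]
ft_force: [-2.5, 3.1, 2.3]
grip_width: 0.1
```

```bash
python3 lev.py
```

```text
t 23.43 pos [479.8 141.8 109.6] jaw -2.8 F [-2.5  3.1  2.3] w 0.1 q [0.06 0.51 1.83 0.   0.81 0.11]
wrist 7 knob [478.9 122.1 147.6] [478.4 116.7 144.2] [479.6 133.5 149.9]
   arm dir deg 152.8 11
   arm dir deg -123.5 37
scene 53 knob [483.6 129.  148.4] [474.5 114.5 144.1] [490.9 145.6 151.4]
   arm dir deg 177.2 70
```

View pics/wrist_lev.png

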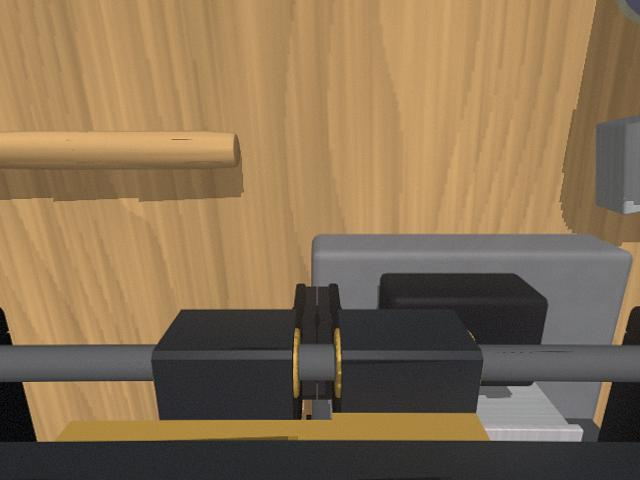

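The tool is in contact with the knob (3 N). The knob itself is hidden behind the fingers in this view (px 317,300). Pushing on towards the stop.

>>> apply_moves(commands=[{"tx": -1,"ty": -10,"tz": 0,"turn": 0,"hand": 0},{"tx": -2,"ty": -20,"tz": 0,"turn": 0,"hand": 0},{"tx": -2,"ty": -30,"tz": 0,"turn": 0,"hand": 0},{"tx": -2,"ty": -40,"tz": 0,"turn": 0,"hand": 0},{"tx": -2,"ty": -46,"tz": 0,"turn": 0,"hand": 0}])

```text
clock: 24.2
tool_pos: [478.4, 96.0, 109.0]
orientation: [0.724, 0.69, -0.0, -0.0]
ft_force: [-1.6, 4.3, -1.6]
grip_width: 0.2
```

>>> apply_moves(commands=[{"tx": 0,"ty": -2,"tz": 0,"turn": 0,"hand": 0},{"tx": 0,"ty": -4,"tz": 0,"turn": 0,"hand": 0}])

```text
clock: 24.45
tool_pos: [479.7, 92.2, 109.3]
orientation: [0.724, 0.69, 0.001, 0.0]
ft_force: [0.1, 3.1, -3.0]
grip_width: 0.7
```

```bash
python3 lev.py
```

```text
t 24.45 pos [479.7  92.2 109.3] jaw -2.8 F [ 0.1  3.1 -3. ] w 0.7 q [-0.04  0.49  1.86  0.    0.79  0.01]
wrist 408 knob [480.2 103.1 148.2] [471.3  66.9 144. ] [489.2 105.5 152. ]
   arm dir deg -163.9 1020
scene 72 knob [483.6  79.4 147.9] [472.6  64.  144. ] [491.  100.2 151.7]
   arm dir deg -146.6 99
```

>>> apply_moves(commands=[{"tx": 0,"ty": -2,"tz": 0,"turn": 0,"hand": 0},{"tx": 0,"ty": -3,"tz": 0,"turn": 0,"hand": 0},{"tx": 0,"ty": -3,"tz": 0,"turn": 0,"hand": 0}])

```text
clock: 24.98
tool_pos: [480.2, 90.3, 109.5]
orientation: [0.724, 0.69, 0.002, 0.0]
ft_force: [1.9, 7.8, -3.4]
grip_width: 0.4
```

>>> apply_moves(commands=[{"tx": 0,"ty": -2,"tz": 0,"turn": 0,"hand": 0},{"tx": 0,"ty": -3,"tz": 0,"turn": 0,"hand": 0},{"tx": 0,"ty": -3,"tz": 0,"turn": 0,"hand": 0}])

```text
clock: 25.35
tool_pos: [480.4, 89.7, 109.6]
orientation: [0.725, 0.689, 0.004, -0.001]
ft_force: [2.7, 17.1, -4.5]
grip_width: 0.2
```

The lever is at its stop: 17 N with no further travel, at y≈90 as predicted. Backing off so it springs back, then retreating.

>>> apply_moves(commands=[{"tx": 0,"ty": 15,"tz": 0,"turn": 0,"hand": 0},{"tx": 0,"ty": 35,"tz": 0,"turn": 0,"hand": 0},{"tx": 0,"ty": 60,"tz": 0,"turn": 0,"hand": 0},{"tx": 0,"ty": 85,"tz": 0,"turn": 0,"hand": 0},{"tx": 0,"ty": 95,"tz": 0,"turn": 0,"hand": 0}])

```text
clock: 25.98
tool_pos: [479.7, 181.5, 109.8]
orientation: [0.723, 0.691, 0.0, 0.001]
ft_force: [-0.2, 0.2, 0.2]
grip_width: 0.4
```

>>> apply_moves(commands=[{"tx": 0,"ty": 5,"tz": 30,"turn": 0,"hand": 0},{"tx": 0,"ty": 10,"tz": 80,"turn": 0,"hand": 0},{"tx": 0,"ty": 50,"tz": 120,"turn": 0,"hand": 0},{"tx": 0,"ty": 100,"tz": 140,"turn": 0,"hand": 0},{"tx": 0,"ty": 150,"tz": 140,"turn": 0,"hand": 0}])

```text
clock: 26.6
tool_pos: [481.0, 331.9, 252.4]
orientation: [0.724, 0.69, 0.003, 0.002]
ft_force: [-0.1, 0.2, -0.3]
grip_width: 0.6
```

>>> apply_moves(commands=[{"tx": 0,"ty": 50,"tz": 0,"turn": 0,"hand": 0},{"tx": 0,"ty": 80,"tz": 0,"turn": 0,"hand": 0},{"tx": 0,"ty": 80,"tz": 0,"turn": 0,"hand": 0}])

```text
clock: 26.98
tool_pos: [479.1, 412.1, 249.2]
orientation: [0.723, 0.691, 0.0, 0.001]
ft_force: [-0.4, 0.0, -0.2]
grip_width: 0.5
```

```bash
python3 lev.py; python3 bar.py
python3 - <<'E'
from h import *
A=cv2.imread('pics/top_lev.png')[120:320,180:440]; B=cv2.imread('pics/scene_lev.png')[150:360,230:440]
c=cv2.hconcat([cv2.resize(A,(440,338)),cv2.resize(B,(338,338))]); cv2.imwrite('pics/c9.png',c)
for n in('top','scene'):
    W=cloud(n,camera(n)[1]);P=W.reshape(-1,3);P=P[np.isfinite(P[:,0])]
    a=np.radians(-2.75);R=np.array([[np.cos(a),-np.sin(a)],[np.sin(a),np.cos(a)]]); L=(P[:,:2]-[553.5,-46.3])@R
    m=(abs(L[:,0])<75)&(abs(L[:,1])<107)&(P[:,2]>104)&(P[:,2]<116); A=np.c_[L[m],np.ones(m.sum())]; print(n,m.sum(),np.linalg.lstsq(A,P[m,2],rcond=None)[0].round(4))
    print(cv2.minAreaRect(L[m].astype(np.float32)))
E
```

```text
t 26.98 pos [479.1 412.1 249.2] jaw -2.6 F [-0.4  0.  -0.2] w 0.5 q [ 0.53  0.49  1.36 -0.    1.29  0.58]
top 51 knob [483.4 132.  148.9] [475.3 123.7 144.9] [490.5 141.  151.9]
   arm dir deg -169.8 99
scene 22 knob [486.3 130.4 148. ] [481.4 123.9 144.6] [491.1 135.4 151.5]
   arm dir deg -179.6 85
t 27.12 pos [479.  409.6 249.2] jaw -2.8 F [ 0.3 -0.7 -0.8] w 0.4 q [ 0.53  0.49  1.36 -0.    1.29  0.58]
top 110 x [39.7 45.5 53. ] z [147.7 154.5 159.3]
scene 132 x [41.2 49.2 53.3] z [146.5 153.5 157.5]
top 4470 [ 0.000000e+00 -6.000000e-04  1.100227e+02]
((1.761688232421875, -2.783233642578125), (130.692138671875, 200.6087646484375), 0.06019912287592888)
scene 3961 [5.0000e-04 1.5000e-03 1.1018e+02]
((1.46087646484375, -0.446533203125), (132.96719360351562, 202.4147186279297), 0.3940540552139282)
```

View pics/c9.png

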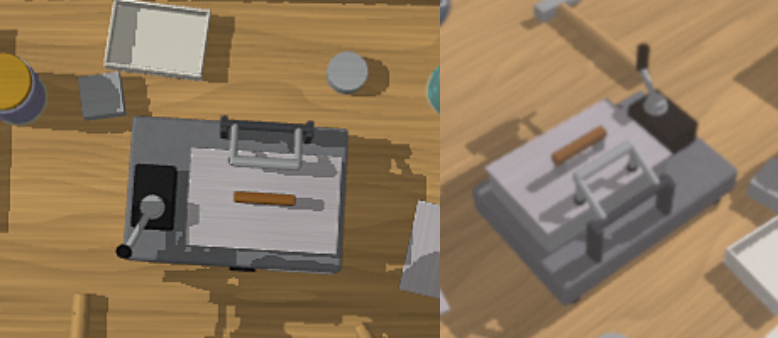

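The final views show the lid flat at z=110, the clamp down (bar top about 155) and the knob back at its rest position at px (124,250). The robot is clear of everything, so I'm handing in.

```bash
python3 -c "
from station import job_done; print(job_done())"
```

```text
the job is handed in; nothing more can be done
None
```

The job is done and handed in at about 27 s of robot time. I put the long lid on the pan, swung the clamp down onto it and pushed the timer lever to its stop and let it return. No verdict was reported.

- **Lid:** its top lies at 110 mm over the bench (110 is nominal) and is flat to about 0.001 slope, so it is seated all round. I lowered it under force control until it touched, then released it.
- **Clamp:** I pressed it down until it stopped moving, with the push reaching 24 N. The bar top then measured about 155 mm (154 to 157 by camera; 155 is fully down). The scene view shows its feet on the lid.
- **Lever:** it reached its stop, with 17 N and no further travel at the predicted angle. After I let go, the knob was back at (483, 132), within a millimetre of where it started.
- **Other things:** I touched none of the other loose things and saw none out of place. I did not re-measure each one at the end.

**Disagreements:**
- **Fingertip position:** the tips sit about 17 mm behind the reported TCP, not 14 mm ahead of it as stated. My first grasp therefore closed on air above the handle; I measured the true offset and corrected for it.
- **Top camera:** it put the lid about 3 mm off the pan centre along its length, against 0.5 mm from the scene camera. The flat height reading shows it is seated.

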